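Battery pack into the charging dock, lever shut

ROBOT

A 6-joint arm with a two-finger parallel gripper is mounted at the origin on a cart in front of the work surface, level with it; the furniture and walls round the work are solid. World frame = base frame: x ahead of the robot, y to its left, z up, the work surface at z = 0. Lengths are in mm, angles in rad, forces in N, time in s.
With the tool pointing down it reaches from about 275 to 750 mm from the base axis. Payload 10.2 kg.
Tool frame: the origin (TCP) lies midway between the tips of the shut fingers; the grasp point (between the pads) lies 19 mm behind it; z points along the fingers, y is the line along which they close (so a half turn about z gives the same grasp; the last joint's range is limited). The gripper opens to 85 mm and grips with 20 to 120 N. Pads are 22 mm wide; open, the fingers measure 114 mm over their backs; the gripper's body (76 mm by 85 mm) begins 54 mm behind the grasp point. The pads swing forward as they close: fully open they stand 13 mm farther back than shut.
Start: joints at [0.993, 0.313, 1.498, -0, 1.331, -0.223], TCP at [182.399, 492.302, 231.294] pointing down, gripper open.
Joint ranges: [-2.94, 2.94], [-0.97, 2.17], [0.19, 2.56], [-1.23, 4.37], [0.02, 3.11], [-2.88, 2.88]. Speed limits (rad/s): [2.39, 2.39, 3.01, 3.14, 3.14, 3.14].

INTERFACE

Orientations are given as a unit quaternion [w, x, y, z].
In Python, from rig import ctrl gives the robot as it stands.
- The arm moves only by the tool send_rows, never from a script. Its argument "targets" is a list of rows, each a list of 7 numbers: the closure, from -1 (fully open) to 1 (shut), so that 0 is half open, then the shift along the tool's x, y, z in m, then the turn, a rotation vector about the tool's x, y, z in rad. In form: [[claw, dx, dy, dz, ax, ay, az], ...]. A call has exactly 10 rows; each row shifts and turns the commanded pose from where the row before left it, along the tool's axes as they then stand; what a row does not reach is not made up. A row lasts 1/8 s, in which the tool goes at most 62.5 mm and 10.7 degrees, less where a joint would pass 70% of its speed; a pose out of reach is approached as far as the arm can. A call with a gripper value outside its range is refused whole. The fingers move at their own pace and stop on an object; "squeeze" is the grip in N (left out, the last holds). Time passes only in rows, so rows that do not move let the fingers close, or fill a call up. It gives the time, the measured TCP pose, the force, the opening and the grip force at its end, in the units of the state.
- ctrl.sense(): the state, without advancing time (a new reading comes with each control period).
- ctrl.capture(name): name is "scene" or "side" or "wrist"; returns a dict with "img" (480x640x3 uint8, red, green, blue), "camera_matrix" (3x3 intrinsics, pixels), "R" (3x3) and "t" (3): a world point X has camera coordinates R X + t. Camera axes: x right, y down, z forward; pixel columns grow to the right and rows downward; lengths in mm; the calibration is good to about 2 mm. A picture is of the moment at which its call begins. There is no depth.
- ctrl.finish_job(): hands the job in; it is judged then, once.
Trained networks look in a picture, given as the dict that the camera call returned (one of the last four; its "shot" number tells which), for a name from the list of things; names that differ only in an ending like _2 or _b are one class to them, and where a whole thing is asked for, a point or a joint stands for the part that bears it (a point fixed in the world has none). Each returns a list of dicts, best first, with "score" (0 to 1); they miss things now and then, are a little off and sometimes report something else, mostly with a low value. They report only what shows in the picture. A call takes as long as a camera call. They do not tell look-alikes from the thing itself.
- ctrl.boxes_of(query, picture): "extent" ([left, top, width, height] in pixels, round what is visible of it).
- ctrl.landmark_of(query, picture): "point" ([column, row] in pixels: a listed point, or the origin of a listed thing).
The state is a dict: "time_s": time; "joints": joint angles; "dq": joint speeds; "tau": joint torques, N m; "eef_pos": TCP position; "ee_rot": TCP orientation; "force": force on the tool from outside, world axes, zero at the start; "wrist_torque": the same for the moment, N m; "grip_width": opening from 0.0 (shut) to 1.0 (fully open); "grip_force": force on a finger pad.
Only numpy, scipy, OpenCV 4.12 (cv2) and the standard library are available. Lean on these libraries where they do the work, as an engineer would, in place of code of your own. Each camera call takes 0.05 s, during which the arm holds its last target. There are 200 camera calls.

TASK

The orange-capped battery pack of the hand blender needs charging: set it upright, right down in the pocket of the charging dock, then swing the dock's red locking lever fully shut across its top. Leave the white-capped pack where it stands, and let go of everything.

Things in the scene. Friction and masses are not known exactly. Their poses are not given: they have to be found in the camera images.
- orange_pack_mid (a point): Battery pack to charge: upright black block with a bright orange upper third, 36 (its x) x 52 (its y) x 68 mm high, 0.15 to 0.31 kg, loose on the worktop. The point is its centre, 34 mm above its underside; z up. A half turn makes no difference. Grip it across the 36 mm, in its top 30 mm: the lower part goes into the dock.
- white_pack_mid (a point): The other battery pack, same size and shape but with a white upper third. Stays where it is. The point is its centre, 34 mm above its underside.
- dock: White charging dock, fixed, 84 (x) x 144 (y) mm. Origin: on the worktop under its pocket's centre; z up. Pocket 46 (x) x 62 (y) mm: the pack's x goes along the dock's x, either way round. Pocket floor at z 8 mm, grey flared lips up to 36 mm, 62 x 78 mm at the top; a seated pack's centre is at z 42, its top at 76 mm. Thin posts: lever pivot at (0, 56), lever stop at (-13.5, -56) mm, 92 mm high.
- lever (a joint): Red lever on the dock, turning level about (0, 56) mm: angle q, rad. 0: shut, along the dock's -y over the pocket, at its stop; 1.57: along +x, clear. Bar 14 wide, 112 long, z 80 to 88 mm: passes only over a seated pack. Round red knob on it, 16 mm thick, z 88 to 118 mm, at dock (92 sin q, 56 - 92 cos q) mm; pinch or push it. Stays where left; moves with about 1 N.
Mind the look-alikes: they are no part of the job. What is shaped like the dock but pink is not meant.

How it is judged (in metres and radians):
On the way, in this order (a step that is already met when the one before it is completed fails the run):
1. the orange-capped pack sits upright on the floor of the dock's pocket (horizontal distance between orange_pack_mid and dock below 0.015 m and z of orange_pack_mid in the frame of dock below 0.047 m and angle between orange_pack_mid's own z axis and vertical below 0.17 rad), for 0.2 s.
2. the lever is swung shut over it (value of joint lever below 0.17 rad), for 0.2 s.
At the end, for the whole second after the job is handed in: The orange-capped pack is upright (within 10 degrees) on the floor of the dock's pocket (centre within 15 mm of the pocket's centre and within 5 mm of its seated height), the lever is shut across it (within 0.17 rad of its stop), and the white-capped pack is within 30 mm of where it stood (all of step 1 and value of joint lever below 0.17 rad and distance of white_pack_mid from where it was at the start of the episode below 0.03 m); the robot touches nothing.
It fails at once if the white-capped pack is moved by more than 30 mm (distance of white_pack_mid from where it was at the start of the episode above 0.03 m).
It also fails if it takes over 48 s, if anything falls off the work surface, if the arm or the gripper's body presses on something with over 40 N, if the wrist force passes 120 N, or if a joint passes its speed limit or range.

## Working session

There is one attempt and no reset: what is moved stays moved. The work goes in short steps, Python scripts to look and compute and a tool call to move; the robot and the scene stay as the last step left them, time stands still between calls to the robot, and variables do not carry over. Pictures are saved under pics/ and viewed, at most 10 in all, crops included, and the job is handed in when it is done.

Besides the shell and the picture viewer there is one more tool, called after "Call:" by a JSON object that holds its "method" and its "body", one argument or row to a line. send_rows: Moves the arm, as the interface text tells. Its arguments: {"type":"object","properties":{"targets":{"type":"array"},"squeeze":{"type":"number"}},"required":["targets"]}

```bash
mkdir -p pics; cat > h.py <<'E'
import numpy as np, cv2
from rig import ctrl
def ray(c,p):
    K,R,t=map(np.array,(c["camera_matrix"],c["R"],c["t"]))
    return -R.T@t, R.T@np.linalg.solve(K,[p[0],p[1],1.])
def at_z(c,p,z):
    o,d=ray(c,p); return o+d*(z-o[2])/d[2]
def tri(obs):
    A=np.zeros((3,3));b=np.zeros(3)
    for c,p in obs:
        o,d=ray(c,p); d=d/np.linalg.norm(d); M=np.eye(3)-np.outer(d,d); A+=M;b+=M@o
    return np.linalg.solve(A,b)
def proj(c,X):
    K,R,t=map(np.array,(c["camera_matrix"],c["R"],c["t"]))
    q=K@(R@np.array(X,float)+t); return q[:2]/q[2]
def save(c,n,box=None,s=1):
    im=c["img"][:,:,::-1]
    if box: x0,y0,x1,y1=box; im=im[y0:y1,x0:x1]
    cv2.imwrite("pics/"+n+".png",cv2.resize(im,None,fx=s,fy=s,interpolation=cv2.INTER_CUBIC))
E
python3 - <<'E'
from h import *
S={}
for n in("scene","side"):
    c=ctrl.capture(n); save(c,n+"0"); S[n]=c
    for q in("orange_pack_mid","white_pack_mid","dock","lever"):
        for f in(ctrl.landmark_of,ctrl.boxes_of):
            try: r=f(q,c)
            except Exception as e: print(q,e); continue
            for d in r[:4]:
                v=d.get("point",d.get("extent")); print(n,q,np.round(v),round(d["score"],2), np.round(at_z(c,v,{"dock":0}.get(q,34))) if len(v)==2 else "")
print({k:np.round(v,3) for k,v in ctrl.sense().items()})
E
```

```text
scene orange_pack_mid [451. 344.] 0.7 [ 495. -355.   34.]
scene orange_pack_mid [433. 322.  43.  42.] 0.55 
scene white_pack_mid [384. 289.] 0.82 [ 515. -184.   34.]
scene white_pack_mid [370. 274.  30.  36.] 0.84 
scene dock [270. 259.] 0.85 [433.  75.   0.]
scene dock [264. 192.] 0.57 [584. 260.   0.]
scene dock [454. 345.] 0.47 [ 519. -353.    0.]
scene dock [234. 152.  47.  57.] 0.97 
scene dock [239. 185.  68. 100.] 0.58 
lever it knows: dock, orange_pack_mid, white_pack_mid
scene lever [249. 180.  44.  40.] 0.69 
scene lever [236. 156.  36.  17.] 0.69 
side orange_pack_mid [306. 364.] 0.75 [ 499. -347.   34.]
side orange_pack_mid [300. 345.  18.  43.] 0.89 
side white_pack_mid [323. 304.] 0.65 [ 527. -175.   34.]
side white_pack_mid [311. 289.  16.  40.] 0.78 
side white_pack_mid [272. 191.  71.  70.] 0.48 
side dock [294. 242.] 0.73 [445.  80.   0.]
side dock [344. 198.] 0.68 [574. 273.   0.]
side dock [275. 190.  69.  72.] 0.71 
side dock [330. 159.  32.  55.] 0.65 
lever it knows: dock, orange_pack_mid, white_pack_mid
side lever [293. 191.  47.  15.] 0.8 
side lever [343. 159.   5.  27.] 0.58 
{'time_s': np.float64(0.8), 'joints': array([ 0.993,  0.313,  1.498,  0.   ,  1.331, -0.223]), 'dq': array([-0.   , -0.001,  0.001,  0.002,  0.001, -0.001]), 'tau': array([ 1.0000e-03, -4.1212e+01, -2.5989e+01, -0.0000e+00,  0.0000e+00,
       -0.0000e+00]), 'eef_pos': array([182.402, 492.293, 231.302]), 'ee_rot': array([-0.   ,  0.176,  0.984, -0.   ]), 'force': array([ 0.146, -0.411,  0.546]), 'wrist_torque': array([ 0.04 ,  0.017, -0.01 ]), 'grip_force': np.float64(0.0), 'grip_width': np.float64(0.998)}
```

View pics/scene0.png

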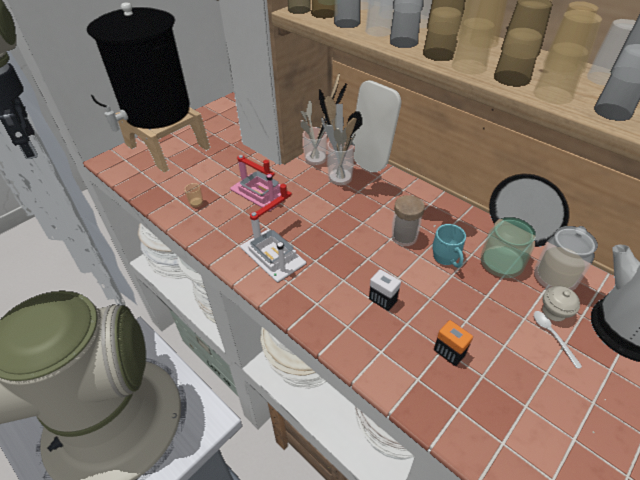

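```bash
python3 - <<'E'
import cv2,numpy as np
a=cv2.imread("pics/scene0.png");b=cv2.imread("pics/side0.png")
r=lambda i,s:cv2.resize(i,s,interpolation=cv2.INTER_CUBIC)
o=np.vstack([np.hstack([r(a[140:300,220:380],(400,400)),r(b[150:280,250:380],(400,400))]),np.hstack([r(a[310:375,410:490],(400,200)),r(b[335:400,270:350],(400,200))])])
cv2.imwrite("pics/crop0.png",o)
E
```

```text
(no output)
```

View pics/crop0.png

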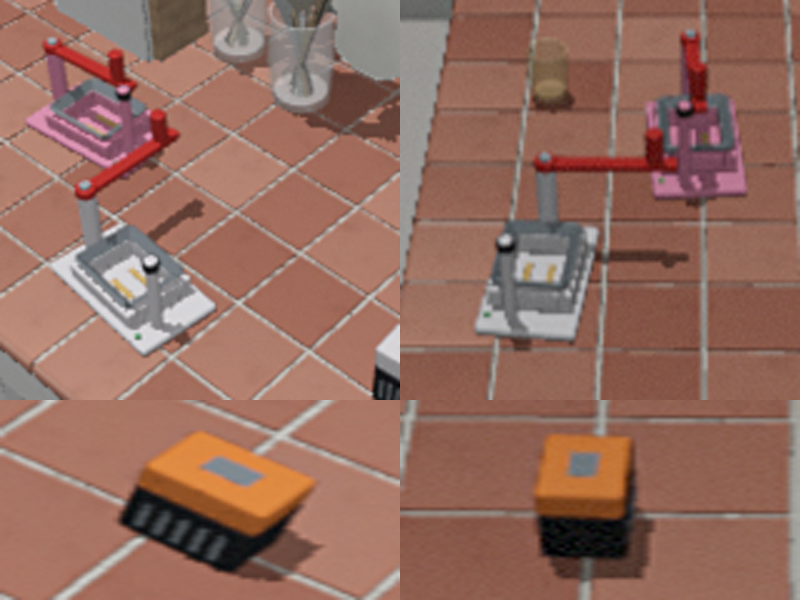

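Candidates: orange pack (452,342) and white pack (384,290); white dock (270,259) and its pink look-alike (260,190), whose lever is at (255,165). I choose the orange pack and the white dock. The dock's red lever is open, with its pivot at about (254,215) and its knob at (284,185).

```bash
cat >> h.py <<'E'
from scipy.spatial.transform import Rotation as Ro
def toolR():
    q=ctrl.sense()["ee_rot"]; return Ro.from_quat([q[1],q[2],q[3],q[0]])
def delta(X): # shift in tool axes, m
    s=ctrl.sense(); return toolR().inv().apply(np.array(X)-s["eef_pos"])/1000
def topquad(c,mask,z): # minAreaRect of mask points projected on plane z
    n,l,st,_=cv2.connectedComponentsWithStats(mask.astype(np.uint8)); k=1+np.argmax(st[1:,4])
    ys,xs=np.where(l==k); P=np.array([at_z(c,(x,y),z)[:2] for x,y in zip(xs,ys)],np.float32)
    return cv2.minAreaRect(P)
E
python3 - <<'E'
from h import *
a=ctrl.capture("scene");b=ctrl.capture("side")
pv=tri([(a,(254,215.3)),(b,(296.5,202))]);st=tri([(a,(280.8,244.8)),(b,(284,228))]);kn=tri([(a,(283.6,185.2)),(b,(332.2,192.2))])
print(pv,st,kn)
print("pack",tri([(a,(451,344)),(b,(306,364))]),"dock",tri([(a,(270,259)),(b,(294,242))]))
v=pv-st; print("dist",np.linalg.norm(v[:2]))
yaw=np.arctan2(v[1],v[0])-np.arctan2(112,13.5); print("dock yaw",yaw)
w=kn-pv; print("lever q", np.arctan2(w[1],w[0])-yaw+np.pi/2)
# orange hull
for c in(a,b):
    h=cv2.cvtColor(c["img"],cv2.COLOR_RGB2HSV); m=(h[...,0]>8)&(h[...,0]<22)&(h[...,1]>180)&(h[...,2]>190); m[:300]=0
    print(topquad(c,m,68))
print(delta([495,-350,200]))
E
```

```text
[450.28161068 134.79203108  87.83990764] [426.25296484  23.07871157  90.78015753] [542.99507159 133.12351981 119.63873948]
pack [ 496.12429004 -352.39002801   36.95080766] dock [440.97076584  85.92268314  -9.80602008]
dist 114.26828771005516
dock yaw -0.09190713017003871
lever q 1.644708969839248
((509.87994384765625, -355.482666015625), (23.670085906982422, 5.752343654632568), 85.1289291381836)
((499.6432189941406, -353.3228759765625), (46.36819839477539, 30.91940689086914), 87.79261016845703)
[-0.58577965 -0.68120828  0.03128716]
```

```bash
python3 - <<'E'
from h import *
R=toolR(); p=ctrl.sense()["eef_pos"]; T=np.array([495,-350,200.])
d=(T-p)/1000/16; 
for i in range(16):
    print(np.round(R.inv().apply(d),4)); 
    if i<10: R=R*Ro.from_rotvec([0,0,.12])
E
```

```text
[-0.0366 -0.0426  0.002 ]
[-0.0414 -0.0379  0.002 ]
[-0.0457 -0.0327  0.002 ]
[-0.0493 -0.0269  0.002 ]
[-0.0521 -0.0209  0.002 ]
[-0.0543 -0.0145  0.002 ]
[-0.0556 -0.0079  0.002 ]
[-0.0561 -0.0012  0.002 ]
[-0.0559  0.0056  0.002 ]
[-0.0548  0.0122  0.002 ]
[-0.0529  0.0187  0.002 ]
[-0.0529  0.0187  0.002 ]
[-0.0529  0.0187  0.002 ]
[-0.0529  0.0187  0.002 ]
[-0.0529  0.0187  0.002 ]
[-0.0529  0.0187  0.002 ]
```

Call:
{"method": "send_rows", "body": {
  "targets": [
    [-1, -0.0366, -0.0426, 0.002, 0, 0, 0.12],
    [-1, -0.0414, -0.0379, 0.002, 0, 0, 0.12],
    [-1, -0.0457, -0.0327, 0.002, 0, 0, 0.12],
    [-1, -0.0493, -0.0269, 0.002, 0, 0, 0.12],
    [-1, -0.0521, -0.0209, 0.002, 0, 0, 0.12],
    [-1, -0.0543, -0.0145, 0.002, 0, 0, 0.12],
    [-1, -0.0556, -0.0079, 0.002, 0, 0, 0.12],
    [-1, -0.0561, -0.0012, 0.002, 0, 0, 0.12],
    [-1, -0.0559, 0.0056, 0.002, 0, 0, 0.12],
    [-1, -0.0548, 0.0122, 0.002, 0, 0, 0.12]
  ]
}}

```text
time_s: 2.15
eef_pos: [378.0, -36.2, 211.5]
ee_rot: [0.0, 0.703, 0.711, 0.0]
force: [0.5, -0.2, 0.9]
grip_width: 1.004
grip_force: 0.0
```

Call:
{"method": "send_rows", "body": {
  "targets": [
    [-1, -0.053, 0.019, 0.002, 0, 0, 0],
    [-1, -0.053, 0.019, 0.002, 0, 0, 0],
    [-1, -0.053, 0.019, 0.002, 0, 0, 0],
    [-1, -0.053, 0.019, 0.002, 0, 0, 0],
    [-1, -0.053, 0.019, 0.002, 0, 0, 0],
    [-1, -0.053, 0.019, 0.002, 0, 0, 0],
    [-1, 0, 0, 0, 0, 0, 0],
    [-1, 0, 0, 0, 0, 0, 0],
    [-1, 0, 0, 0, 0, 0, 0],
    [-1, 0, 0, 0, 0, 0, 0]
  ]
}}

```text
time_s: 3.4
eef_pos: [496.8, -349.6, 199.9]
ee_rot: [0.0, 0.701, 0.713, 0.0]
force: [0.2, -0.8, -0.7]
grip_width: 1.003
grip_force: 0.0
```

```bash
python3 - <<'E'
from h import *
s=ctrl.sense();print(s["time_s"],s["eef_pos"],toolR().as_matrix().round(3),s["joints"].round(2))
c=ctrl.capture("wrist");save(c,"w1")
h=cv2.cvtColor(c["img"],cv2.COLOR_RGB2HSV); m=(h[...,0]>8)&(h[...,0]<22)&(h[...,1]>180)&(h[...,2]>190)
print(m.sum(),topquad(c,m,68) if m.sum()<60000 else 0)
for d in ctrl.landmark_of("orange_pack_mid",c)[:2]: print(d["point"],at_z(c,d["point"],34))
E
```

```text
3.4 [ 496.80434846 -349.61855584  199.90473502] [[-0.017  1.     0.001]
 [ 1.     0.017 -0.   ]
 [-0.     0.001 -1.   ]] [-0.81  0.52  1.28  0.    1.34 -0.82]
779 ((500.4832458496094, -345.74383544921875), (30.402345657348633, 30.60525131225586), 88.64069366455078)
```

View pics/w1.png

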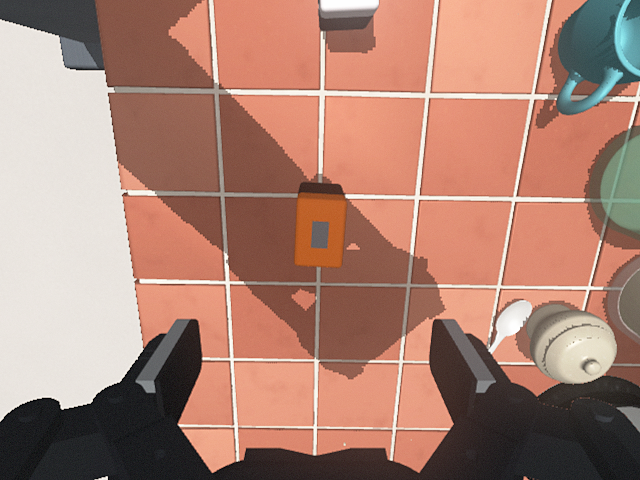

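The wrist picture shows the orange pack's top at about (320,232), in shadow, with its long side along the world y axis. The white pack is at the top edge (348,8). I loosen the colour mask to allow for the shadow.

```bash
python3 - <<'E'
from h import *
c=ctrl.capture("wrist")
h=cv2.cvtColor(c["img"],cv2.COLOR_RGB2HSV); m=(h[...,0]>7)&(h[...,0]<22)&(h[...,1]>200)&(h[...,2]>120)
n,l,st,_=cv2.connectedComponentsWithStats(m.astype(np.uint8));k=1+np.argmax(st[1:,4]);print(st[k])
r=topquad(c,m,68);print(r); X=[*r[0],60]
print(delta([*r[0],45]))
for d in ctrl.boxes_of("dock",ctrl.capture("scene"))[:0]: pass
E
```

```text
[ 294  202   50   65 1359]
((499.47021484375, -356.2625732421875), (47.07706832885742, 34.80528259277344), 87.31102752685547)
[-0.00624516  0.00258011  0.15460246]
```

Call:
{"method": "send_rows", "body": {
  "targets": [
    [-1, -0.004, 0.0025, 0.03, 0, 0, 0.064],
    [-1, 0, 0, 0.04, 0, 0, 0],
    [-1, 0, 0, 0.04, 0, 0, 0],
    [-1, 0, 0, 0.03, 0, 0, 0],
    [-1, 0, 0, 0.026, 0, 0, 0],
    [-1, 0, 0, 0, 0, 0, 0],
    [1, 0, 0, 0, 0, 0, 0],
    [1, 0, 0, 0, 0, 0, 0],
    [1, 0, 0, 0, 0, 0, 0],
    [1, 0, 0, 0, 0, 0, 0]
  ],
  "squeeze": 50
}}

```text
time_s: 4.9
eef_pos: [499.6, -354.7, 34.3]
ee_rot: [0.001, 0.724, 0.69, -0.0]
force: [-0.1, 1.2, 6.1]
grip_width: 0.417
grip_force: 50.3
```

Call:
{"method": "send_rows", "body": {
  "targets": [
    [1, 0, 0, -0.03, 0, 0, 0],
    [1, 0, 0, -0.04, 0, 0, 0],
    [1, 0, 0, -0.045, 0, 0, 0],
    [1, 0.05, -0.009, 0, 0, 0, 0],
    [1, 0.05, -0.009, 0, 0, 0, 0],
    [1, 0.05, -0.009, 0, 0, 0, 0],
    [1, 0.05, -0.009, 0, 0, 0, 0],
    [1, 0.05, -0.009, 0, 0, 0, 0],
    [1, 0.05, -0.009, 0, 0, 0, 0.045],
    [1, 0, 0, 0, 0, 0, 0]
  ]
}}

```text
time_s: 6.15
eef_pos: [459.0, -49.4, 148.3]
ee_rot: [-0.0, 0.738, 0.675, -0.0]
force: [-0.2, -0.2, -2.3]
grip_width: 0.41
grip_force: 50.6
```

```bash
python3 - <<'E'
from h import *
s=ctrl.sense();print(s["time_s"],s["eef_pos"],toolR().as_matrix().round(3),s["grip_width"])
c=ctrl.capture("wrist");save(c,"w2")
for q in((445,79,8),(450.3,134.8,92),(426.3,23.1,92)): print(proj(c,q))
for d in ctrl.landmark_of("dock",c)[:2]: print(d["score"],d["point"],at_z(c,d["point"],0))
E
```

```text
6.15 [458.99995919 -49.43399215 148.34638658] [[ 0.089  0.996 -0.001]
 [ 0.996 -0.089  0.001]
 [ 0.    -0.001 -1.   ]] 0.40979707991962033
[275.88858506  31.52411992]
[ 252.53438511 -166.59346351]
[235.20058923 132.70073884]
0.82 [277.6, 40.2] [444.92928554  75.17291875   0.        ]
```

View pics/w2.png

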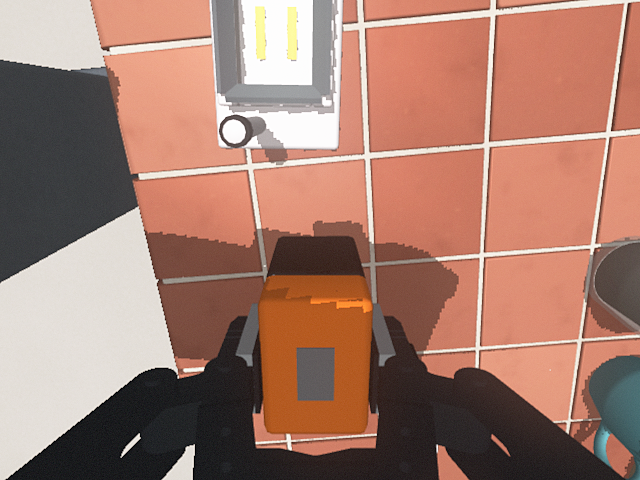

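```bash
python3 - <<'E'
from h import *
c=ctrl.capture("wrist"); s=ctrl.sense()
X=lambda p,z:at_z(c,p,z)[:2].round(1)
for z in(4,8): print("base",z,X((219,148),z),X((338,148),z),X((212,5),z),X((342,5),z))
print("lip",X((216,103),36),X((335,103),36),X((211,5),36),X((342,5),36))
print("floor",X((257,30),8),X((297,30),8))
print("packtop",[X((315,r),182) for r in(276,290,300,432)],X((259,360),182),X((371,360),182))
print("pack bottom far edge",X((277,238),114),X((355,238),114))
print(delta([445,79,148.3]), s["eef_pos"])
E
```

```text
base 4 [397.2   7.7] [4.805e+02 1.000e-01] [407.6  95.5] [489.5  88.1]
base 8 [398.2   8. ] [480.3   0.5] [408.4  94.6] [489.1  87.2]
lip [407.6  36.4] [479.   29.9] [413.6  88.1] [486.9  81.4]
floor [434.4  78.2] [459.7  75.9]
packtop [array([462.2, -18.9]), array([461.8, -23.5]), array([461.5, -26.8]), array([456.9, -76.9])] [441.7 -46.4] [477.5 -49.7]
pack bottom far edge [443.7 -27.4] [480.  -30.8]
[ 1.29680671e-01 -2.70762762e-02  7.62234827e-06] [459.91424939 -52.63496291 148.35362656]
```

Call:
{"method": "send_rows", "body": {
  "targets": [
    [1, 0.04, -0.009, 0, 0, 0, 0],
    [1, 0.045, -0.009, 0, 0, 0, 0],
    [1, 0.0445, -0.009, 0, 0, 0, 0],
    [1, 0, 0, 0, 0, 0, 0],
    [1, 0, 0, 0.03, 0, 0, 0],
    [1, 0, 0, 0.02, 0, 0, 0],
    [1, 0, 0, 0.01, 0, 0, 0],
    [1, 0, 0, 0, 0, 0, 0],
    [1, 0, 0, 0, 0, 0, 0],
    [1, 0, 0, 0, 0, 0, 0]
  ]
}}

```text
time_s: 7.55
eef_pos: [445.3, 79.2, 88.9]
ee_rot: [0.001, 0.739, 0.673, 0.0]
force: [-0.1, 0.6, -1.9]
grip_width: 0.412
grip_force: 50.6
```

```bash
python3 - <<'E'
from h import *
s=ctrl.sense();print(s["time_s"],s["eef_pos"],toolR().as_matrix().round(3),delta([445,79,88]))
a=ctrl.capture("scene");b=ctrl.capture("side")
r=lambda i:cv2.resize(i[:,:,::-1],(400,400),interpolation=cv2.INTER_CUBIC)
cv2.imwrite("pics/c3.png",np.hstack([r(a["img"][170:300,210:340]),r(b["img"][150:280,235:365])]))
E
```

```text
7.55 [445.30781809  79.22249808  88.92360952] [[ 0.093  0.996  0.001]
 [ 0.996 -0.093 -0.   ]
 [-0.     0.001 -1.   ]] [-0.00025011 -0.00028703  0.00092324]
```

View pics/c3.png

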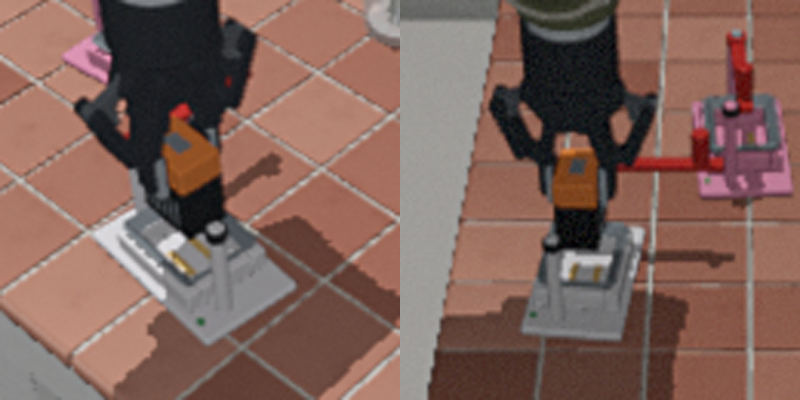

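The pack hangs upright over the pocket, at about (185,190) in the left crop and (578,225) in the right. Both views show it lined up, and the lever is clear of the fingers. Lowering it now.

Call:
{"method": "send_rows", "body": {
  "targets": [
    [1, 0, 0, 0.012, 0, 0, 0],
    [1, 0, 0, 0.012, 0, 0, 0],
    [1, 0, 0, 0.008, 0, 0, 0],
    [1, 0, 0, 0.006, 0, 0, 0],
    [1, 0, 0, 0.004, 0, 0, 0],
    [1, 0, 0, 0.002, 0, 0, 0],
    [1, 0, 0, 0.001, 0, 0, 0],
    [1, 0, 0, 0.001, 0, 0, 0],
    [1, 0, 0, 0, 0, 0, 0],
    [1, 0, 0, 0, 0, 0, 0]
  ]
}}

```text
time_s: 8.9
eef_pos: [444.9, 79.4, 42.4]
ee_rot: [0.0, 0.739, 0.673, 0.0]
force: [-0.4, -0.2, -2.2]
grip_width: 0.415
grip_force: 50.5
```

Call:
{"method": "send_rows", "body": {
  "targets": [
    [1, 0, 0, 0.001, 0, 0, 0],
    [1, 0, 0, 0.0005, 0, 0, 0],
    [-1, 0, 0, 0, 0, 0, 0],
    [-1, 0, 0, 0, 0, 0, 0],
    [-1, 0, 0, 0, 0, 0, 0],
    [-1, 0, 0, 0, 0, 0, 0],
    [-1, 0, 0, -0.03, 0, 0, 0],
    [-1, 0, 0, -0.04, 0, 0, 0],
    [-1, 0, 0, -0.05, 0, 0, 0],
    [-1, 0, 0, -0.02, 0, 0, 0]
  ]
}}

```text
time_s: 10.15
eef_pos: [445.6, 79.3, 183.4]
ee_rot: [0.001, 0.739, 0.674, 0.001]
force: [-0.7, -0.4, -0.7]
grip_width: 0.998
grip_force: 0.0
```

```bash
python3 - <<'E'
from h import *
s=ctrl.sense();print(s["time_s"],s["eef_pos"],s["joints"].round(2))
a=ctrl.capture("scene");b=ctrl.capture("side");c=ctrl.capture("wrist")
r=lambda i:cv2.resize(i[:,:,::-1],(400,400),interpolation=cv2.INTER_CUBIC)
cv2.imwrite("pics/c4.png",np.vstack([np.hstack([r(b["img"][150:280,235:365]),cv2.resize(c["img"][:,:,::-1],(400,400))])]))
for k in(a,b,c):
  for d in ctrl.landmark_of("orange_pack_mid",k)[:1]: print(d["score"],d["point"],at_z(k,d["point"],42))
print(proj(c,(445,79,76)),[proj(c,(450.3+92*np.cos(-.018),134.8+92*np.sin(-.018),z)) for z in(118,)])
E
```

```text
10.15 [445.63607277  79.33189107 183.35446172] [-0.08  0.2   1.78 -0.    1.16  0.01]
0.9 [269.4, 243.1] [440.72012676  79.58334575  42.        ]
0.94 [292.9, 229.8] [442.86092317  79.42181679  42.        ]
[313.81336942 238.05335899] [array([494.67547833, 145.55632283])]
```

View pics/c4.png

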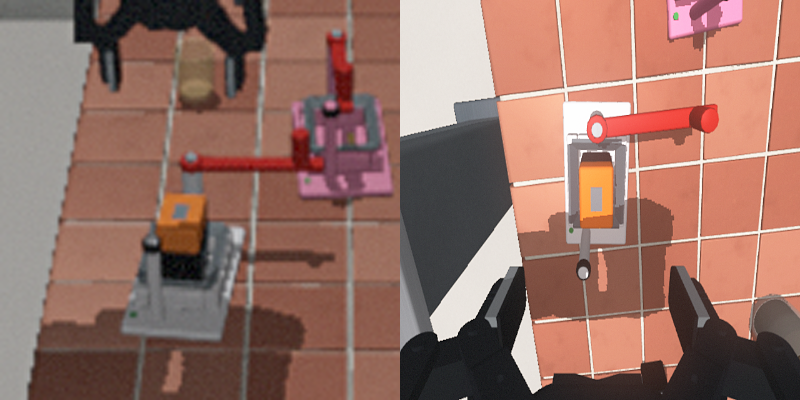

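Orange pack is seated: (185,225) in the side crop, (597,190) in the wrist crop. The lever is open with its knob at wrist crop (710,118), which matches the prediction. Next I pinch the knob.

Call:
{"method": "send_rows", "body": {
  "targets": [
    [-1, 0.031, 0.046, 0, 0, 0, 0],
    [-1, 0.0315, 0.046, 0, 0, 0, 0],
    [-1, 0, 0, 0, 0, 0, 0],
    [-1, 0, 0, 0.04, 0, 0, 0],
    [-1, 0, 0, 0.03, 0, 0, 0],
    [-1, 0, 0, 0.017, 0, 0, 0],
    [1, 0, 0, 0, 0, 0, 0],
    [1, 0, 0, 0, 0, 0, 0],
    [1, 0, 0, 0, 0, 0, 0],
    [1, 0, 0, 0, 0, 0, 0]
  ],
  "squeeze": 25
}}

```text
time_s: 11.7
eef_pos: [543.0, 133.1, 94.6]
ee_rot: [0.001, 0.739, 0.674, 0.001]
force: [-2.0, -0.7, -0.3]
grip_width: 0.175
grip_force: 25.1
```

Call:
{"method": "send_rows", "body": {
  "targets": [
    [1, 0, 0, 0, 0, 0, 0],
    [1, 0, 0, 0, 0, 0, 0],
    [1, 0, 0, 0, 0, 0, 0],
    [1, 0, 0, 0, 0, 0, 0],
    [1, 0, 0, 0, 0, 0, 0],
    [1, 0, 0, 0, 0, 0, 0],
    [1, 0, 0, 0, 0, 0, 0],
    [1, 0, 0, 0, 0, 0, 0],
    [1, 0, 0, 0, 0, 0, 0],
    [1, 0, 0, 0, 0, 0, 0]
  ]
}}

```text
time_s: 12.95
eef_pos: [543.0, 133.0, 94.5]
ee_rot: [0.001, 0.739, 0.673, 0.001]
force: [3.3, -0.3, 5.5]
grip_width: 0.178
grip_force: 25.7
```

```bash
python3 - <<'E'
from h import *
s=ctrl.sense(); p=s["eef_pos"]; print(p,s["grip_width"],s["grip_force"],s["force"])
pv=np.array([450.3,134.8]); v=p[:2]-pv; r=np.linalg.norm(v); a=np.arctan2(v[1],v[0]); print("r",r,"q",a+.092+np.pi/2)
R=toolR().inv(); N=14; e=-np.pi/2-.092+.0
prev=p[:2]
for i in range(1,N+1):
    t=a+(e-a)*i/N; q=pv+92*np.array([np.cos(t),np.sin(t)]); print(R.apply([*(q-prev)/1000,0]).round(4)); prev=q
E
```

```text
[542.97157166 133.01880331  94.47297084] 0.17753197853316094 25.68233013153076 [ 3.27371299 -0.34275552  5.4831196 ]
r 92.68868785447674 q 1.6435781635478945
[-0.0108 -0.0005 -0.    ]
[-0.0107 -0.0011 -0.    ]
[-0.0105 -0.0024 -0.    ]
[-0.0102 -0.0036 -0.    ]
[-0.0097 -0.0047 -0.    ]
[-0.0091 -0.0058 -0.    ]
[-0.0083 -0.0069 -0.    ]
[-0.0075 -0.0078 -0.    ]
[-0.0065 -0.0086 -0.    ]
[-0.0055 -0.0093 -0.    ]
[-0.0043 -0.0099 -0.    ]
[-0.0031 -0.0103 -0.    ]
[-0.0019 -0.0106 -0.    ]
[-0.0006 -0.0108 -0.    ]
```

Call:
{"method": "send_rows", "body": {
  "targets": [
    [1, -0.0108, -0.0005, 0, 0, 0, 0],
    [1, -0.0107, -0.0011, 0, 0, 0, 0],
    [1, -0.0105, -0.0024, 0, 0, 0, 0],
    [1, -0.0102, -0.0036, 0, 0, 0, 0],
    [1, -0.0097, -0.0047, 0, 0, 0, 0],
    [1, -0.0091, -0.0058, 0, 0, 0, 0],
    [1, -0.0083, -0.0069, 0, 0, 0, 0],
    [1, -0.0075, -0.0078, 0, 0, 0, 0],
    [1, -0.0065, -0.0086, 0, 0, 0, 0],
    [1, -0.0055, -0.0093, 0, 0, 0, 0]
  ]
}}

```text
time_s: 14.2
eef_pos: [487.2, 45.2, 95.2]
ee_rot: [0.006, 0.739, 0.673, 0.001]
force: [8.3, -18.0, 0.1]
grip_width: 0.173
grip_force: 25.2
```

Call:
{"method": "send_rows", "body": {
  "targets": [
    [1, -0.0043, -0.0099, 0, 0, 0, 0],
    [1, -0.0031, -0.0103, 0, 0, 0, 0],
    [1, -0.0019, -0.0106, 0, 0, 0, 0],
    [1, -0.0006, -0.0108, 0, 0, 0, 0],
    [1, 0, 0, 0, 0, 0, 0],
    [1, 0, 0, 0, 0, 0, 0],
    [1, 0, 0, 0, 0, 0, 0],
    [1, 0, 0, 0, 0, 0, 0],
    [1, 0, 0, 0, 0, 0, 0],
    [1, 0, 0, 0, 0, 0, 0]
  ]
}}

```text
time_s: 15.45
eef_pos: [442.0, 41.8, 94.8]
ee_rot: [0.002, 0.739, 0.674, -0.0]
force: [-0.6, -11.1, 11.2]
grip_width: 0.179
grip_force: 26.3
```

Call:
{"method": "send_rows", "body": {
  "targets": [
    [-1, 0, 0, 0, 0, 0, 0],
    [-1, 0, 0, 0, 0, 0, 0],
    [-1, 0, 0, 0, 0, 0, 0],
    [-1, 0, 0, 0, 0, 0, 0],
    [-1, 0, 0, -0.04, 0, 0, 0],
    [-1, 0, 0, -0.05, 0, 0, 0],
    [-1, -0.05, 0, -0.03, 0, 0, 0],
    [-1, -0.06, 0, 0, 0, 0, 0],
    [-1, -0.03, 0, 0, 0, 0, 0],
    [-1, 0, 0, 0, 0, 0, 0]
  ]
}}

```text
time_s: 16.7
eef_pos: [428.0, -97.4, 213.7]
ee_rot: [-0.0, 0.74, 0.672, -0.0]
force: [-0.5, 0.9, -0.6]
grip_width: 0.996
grip_force: 0.0
```

```bash
python3 - <<'E'
from h import *
s=ctrl.sense();print(s["time_s"],s["eef_pos"],s["force"])
a=ctrl.capture("scene");c=ctrl.capture("wrist")
r=lambda i:cv2.resize(i[:,:,::-1],(400,400),interpolation=cv2.INTER_CUBIC)
cv2.imwrite("pics/c5.png",np.hstack([r(a["img"][170:320,250:400]),cv2.resize(c["img"][:,:,::-1],(400,400))]))
print(proj(c,(441.7,43.2,118)),proj(c,(450.3,134.8,90)))
for d in ctrl.landmark_of("white_pack_mid",a)[:1]: print(d["point"])
E
```

```text
16.7 [427.97161337 -97.39846905 213.65545493] [-0.47108594  0.93869845 -0.60470725]
[316.82188091 -12.9849715 ] [ 316.70990901 -203.9855527 ]
[386.3, 288.5]
```

View pics/c5.png

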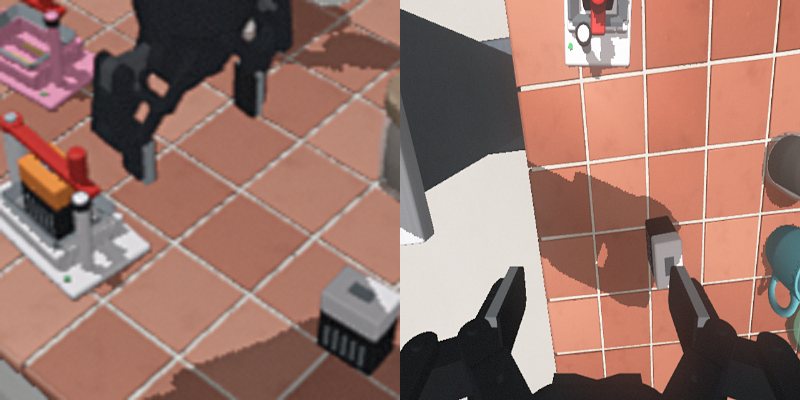

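The lever lies shut over the seated orange pack and against the stop, at (50,155) in the left crop. The white pack is where it stood, and the gripper is clear.

```bash
python3 -c "
from rig import ctrl
print(ctrl.finish_job())"
```

```text
the job is handed in; nothing more can be done
None
```

The orange-capped pack is seated upright in the white dock's pocket with the red lever shut across it, the white-capped pack stands where it was, the gripper is clear of everything, and the job was handed in at about 17 s of the 48 s allowed; the hand-in returned no verdict.

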